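# Release the length gauge's arm and hold it at the set mark

### The arm

A 6-joint arm with a two-finger parallel gripper is mounted at the origin on the work surface; the furniture and walls round the work are solid. World frame = base frame: x ahead of the robot, y to its left, z up, the work surface at z = 0. Lengths are in mm, angles in rad, forces in N, time in s.
With the tool pointing down it reaches from about 300 to 750 mm from the base axis. Payload 8.5 kg.
Tool frame: the origin (TCP) lies midway between the tips of the shut fingers; the grasp point (between the pads) lies 19 mm behind it; z points along the fingers, y is the line along which they close (so a half turn about z gives the same grasp; the last joint's range is limited). The gripper opens to 85 mm and grips with 20 to 120 N. Pads are 22 mm wide; open, the fingers measure 114 mm over their backs; the gripper's body (76 mm by 85 mm) begins 54 mm behind the grasp point. The pads swing forward as they close: fully open they stand 13 mm farther back than shut.
Start: joints at [0.988, 0.381, 1.297, -0, 1.464, -0.215], TCP at [197.75, 513.201, 231.322] pointing down, gripper open.
Joint ranges: [-3.11, 3.11], [-0.89, 2.33], [0.22, 2.48], [-1.42, 4.56], [0.17, 2.85], [-2.88, 2.88]. Speed limits (rad/s): [2.39, 2.39, 3.14, 3.14, 3.14, 3.14].

### API

Orientations are given as a unit quaternion [w, x, y, z].
In Python, from cell import arm gives the robot as it stands.
- The arm moves only by the shell command python3 -m crank 'ROWS' [FORCE]. ROWS is JSON, a list of rows, each an object with "travel": the shift along the tool's x, y, z in mm, a list of three; "twist": the turn about the tool's z in degrees; "grip": the opening in per cent of the stroke, from 0 (shut) to 100 (fully open). In form: [{"travel": [dx, dy, dz], "twist": twist, "grip": grip}, ...]. A call has 1 to 5 rows; each row is the pose to reach, as a shift and turn from the pose commanded when the call began, along the tool's axes at that moment; what a row does not reach only later rows make up. A row lasts 1/8 s, in which the tool goes at most 62.5 mm and 10.7 degrees, less where a joint would pass 70% of its speed; a pose out of reach is approached as far as the arm can. A call with a gripper value outside its range is refused whole. The fingers move at their own pace and stop on an object; FORCE is the grip in N (left out, the last holds). Time passes only in rows, so rows that repeat a pose let the fingers close. It gives the time, the measured TCP pose, the force and the opening at its end, in the units of the state.
- arm.get_obs(): the state, without advancing time (a new reading comes with each control period).
- arm.read_camera(name): name is "scene" or "top"; returns the picture (384x512x3 uint8, red, green, blue); there is no depth.
- arm.get_calibration(name): a dict with "mtx" (3x3 intrinsics, pixels), "xyz" and "orientation" of the camera in the world. Camera axes: x right, y down, z forward; pixel columns grow to the right and rows downward; lengths in mm; the calibration is good to about 2 mm. A picture is of the moment at which its call begins. get_calibration takes no time and is no camera call.
- arm.finish_job(): hands the job in, once; it reports no verdict.
The state is a dict: "clock": time; "q": joint angles; "joint_vel": joint speeds; "effort": joint torques, N m; "eef_pos": TCP position; "orientation": TCP orientation; "wrist_force": force on the tool from outside, world axes, zero at the start; "ft_torque": the same for the moment, N m; "finger_gap": finger opening in mm.
Only numpy, scipy, OpenCV 4.12 (cv2) and the standard library are available. Lean on these libraries where they do the work, as an engineer would, in place of code of your own. Each camera call takes 0.05 s, during which the arm holds its last target. There are 200 camera calls.

### The job

Slide the guard hood of the length gauge fully open, press its lock button down so that the telescoping arm is released, then draw the arm out by its knob until the arm's pointer stands in line with the index clip on the scale. A spring pulls the arm back, so keep hold: finish with the gripper still holding the knob and the pointer steady at the clip. Leave the pin, nut and magnet that lie around the gauge where they are.

Things in the scene. Friction and masses are not known exactly. Their poses are not given: they have to be found in the camera images.
- gauge: Length gauge fixed to the table: dark steel base plate 312 x 104 mm, 10 mm thick, carrying an aluminium sleeve, scale, guard and arm. Origin on the table top, straight under the lock button; x is the direction in which the arm draws out (roughly towards the robot), z up. The plate spans x -150 to +162 mm, y -52 to +52 mm. The sleeve lies along x from -115 to +25 mm, 28 mm wide, top at height 34 mm.
- guard_handle (a point): Grip centre of the guard's handle: an upright dark plate 12 mm thick along gauge x, 46 mm wide along gauge y, from 69 to 109 mm above the table; this point is 92 mm above the table, and the plate goes on 17 mm above and 23 mm below it. Below is the guard's flat roof (top at 69 mm, and 72 mm on a 24 x 50 mm foot plate round the handle), 105 mm long and 92 mm wide.
- guard (a joint): Travel of the guard hood in m: 0 shut (it covers the lock button and the arm's knob), 0.120 fully open at its stop. It opens towards gauge -x, with about 1.2 N of friction, and stays where it is left. Open, its handle stands 58 mm from the button on the -x side.
- button_top (a point): Centre of the top face of the lock button: a plain round steel plunger 22 mm across, on the collar on top of the sleeve; top 60 mm above the table when up. Pressed straight down.
- lock_button (a joint): Lock button in m: 0 up, 0.008 fully down. Spring return, 2 N at the start to 6 N fully down. The lock lets go of the arm when the button is more than about 5.5 mm down; a released arm jumps out by 11 to 14 mm by itself, and the button may then be let go without the arm locking again.
- pull_knob (a point): Grip centre of the pull knob that stands upright on the outer end of the arm: black, round, 18 mm across, 50 mm above the table; the knob's top is 12 mm above this point, the top of the arm's head 22 mm below it. With the arm fully in it stands 60 mm from the button towards gauge +x.
- gauge_arm (a joint): How far the arm is drawn out, in m, along gauge +x: 0 locked home, 0.095 the farthest. While locked it cannot be pulled out. Released, a spring (60 N/m, at rest at 0.014) pulls it back with up to 5 N, about 4 N at 0.08.
- pointer_tip (a point): Tip of the arm's pointer, a thin steel blade 3 mm wide that moves with the knob: same gauge x as the knob's axis, 28 mm to the gauge +y side.
- clip_mark (a point): Tip of the thin blade on the index clip, a small dark block 16 x 12 x 14 mm clamped beside the scale, on the gauge's +y side (the robot's right). Its axes are parallel to the gauge's. The arm is set when the pointer has the same gauge x as this point. The clip is fixed and in no one's way.
- pin_center (a point): Centre of a loose stop pin, 27 mm across, 48 mm high, standing beside the gauge on its +y side (right); to be left alone.
- nut_center (a point): Centre of a loose hexagon nut, 30 mm across, 13 mm high, lying beside the gauge on its +y side (right); to be left alone.
- magnet_center (a point): Centre of a loose three-cornered magnetic square, 81 x 108 x 16 mm, lying well to the right of the robot's middle; to be left alone.

How it is judged (in metres and radians):
On the way, in this order (a step that is already met when the one before it is completed fails the run):
1. the guard is slid fully open (value of joint guard above 0.108 m), for 0.2 s.
2. the lock button is pressed by the gripper and the arm is released (contact force between the fingers and lock_button above 0.5 N and value of joint gauge_arm above 0.009 m), for 0.05 s.
At the end, for the whole second after the job is handed in: The pointer stands within 4 mm of the index clip's tip along the scale, at rest (under 5 mm/s), with the fingers still holding the arm (over 1 N), and the guard is still open (within 12 mm of its stop) (x of pointer_tip in the frame of clip_mark between -0.004 and 0.004 m and value of joint guard above 0.108 m and contact force between the fingers and gauge_arm above 1 N and velocity of joint gauge_arm between -0.005 and 0.005 m/s); the arm keeps its last pose, push and grip.
It fails at once if the stop pin is pushed more than 20 mm from its place (distance of pin_center from where it was at the start of the episode above 0.02 m).
It fails at once if the hexagon nut is pushed more than 20 mm from its place (distance of nut_center from where it was at the start of the episode above 0.02 m).
It fails at once if the magnetic square is pushed more than 20 mm from its place (distance of magnet_center from where it was at the start of the episode above 0.02 m).
It also fails if it takes over 45 s, if anything falls off the work surface, if the arm or the gripper's body presses on something with over 40 N, if the wrist force passes 120 N, or if a joint passes its speed limit or range.

## Working session

There is one attempt and no reset: what is moved stays moved. The work goes in short steps, Python scripts to look and compute and a shell command to move; the robot and the scene stay as the last step left them, time stands still between calls to the robot, and variables do not carry over. Pictures are saved under pics/ and viewed, on a budget of 10 in all, crops included, one or two more only if the job needs it, and the job is handed in when it is done.

```bash
ls; mkdir -p pics; python3 - <<'E'
from cell import arm
import cv2,json
o=arm.get_obs()
for k in o: print(k,o[k])
for n in("scene","top"):
    c=arm.get_calibration(n);print(n,c)
    im=arm.read_camera(n);cv2.imwrite(f"pics/{n}0.png",cv2.cvtColor(im,cv2.COLOR_RGB2BGR))
E
```

```text
pics
clock 0.0
q [ 9.87689177e-01  3.81208234e-01  1.29827030e+00  2.28210317e-05
  1.46359180e+00 -2.15306554e-01]
joint_vel [-1.81425966e-06 -1.20470077e-03 -3.56395861e-04  1.37788953e-03
  7.57131127e-04  1.65838613e-03]
effort [ 4.14360038e-04 -4.48448145e+01 -2.31283665e+01 -1.11416939e-04
  4.58521143e-03  9.90382006e-06]
eef_pos [197.5951798  512.9661376  230.70199097]
orientation [-2.97630591e-04  1.82866644e-01  9.83137449e-01 -6.76336497e-04]
wrist_force [ 0.41470812  0.65372039 -0.22572996]
ft_torque [0.0390097  0.00036575 0.03457798]
finger_gap 85.42810749185712
scene {'mtx': array([[405.77796549,   0.        , 255.62140944],
       [  0.        , 405.77796549, 193.62340163],
       [  0.        ,   0.        ,   1.        ]]), 'xyz': array([-182.77120296, -367.03038778,  633.65439646]), 'orientation': array([-0.40239521,  0.75115692, -0.46786039,  0.23440997])}
top {'mtx': array([[422.75863502,   0.        , 248.25617149],
       [  0.        , 422.75863502, 192.80883229],
       [  0.        ,   0.        ,   1.        ]]), 'xyz': array([ 340.81042567,   10.31033296, 1074.10200631]), 'orientation': array([ 0.05300598, -0.69688234,  0.71250469, -0.0623092 ])}
```

View pics/scene0.png

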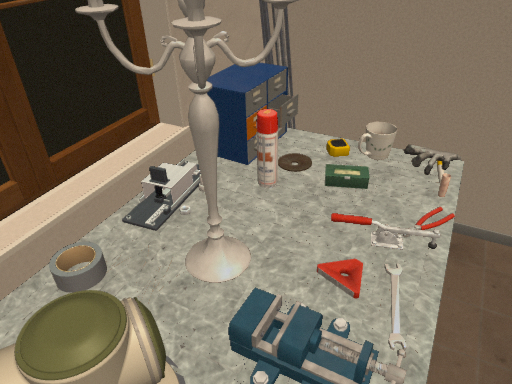

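View pics/top0.png

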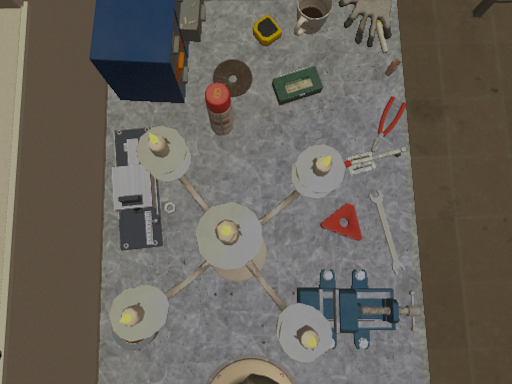

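The scene view shows the gauge at about (160,195), and a large candelabrum with its foot at (218,258). In the top view the gauge is at (137,190), with a candle pan above it at (163,153), so the candelabrum is an obstacle. I'll work out the geometry and enlarge the gauge.

```bash
cat > h.py <<'E'
from cell import arm
import numpy as np, cv2
from scipy.spatial.transform import Rotation as R
def rot(q): return R.from_quat(np.r_[q[1:],q[0]]).as_matrix()
def cal(n):
    c=arm.get_calibration(n); return c['mtx'],np.array(c['xyz']),rot(c['orientation'])
def proj(n,P):
    K,t,M=cal(n); p=(np.atleast_2d(P)-t)@M@K.T; return p[:,:2]/p[:,2:]
def ray(n,uv):
    K,t,M=cal(n); d=M@np.linalg.solve(K,np.r_[uv,1]); return t,d/np.linalg.norm(d)
def onz(n,uv,z):
    t,d=ray(n,uv); return t+d*(z-t[2])/d[2]
def two(a,b):  # scene px, top px -> point, miss
    t1,d1=ray('scene',a); t2,d2=ray('top',b)
    s=np.linalg.lstsq(np.c_[d1,-d2],t2-t1,rcond=None)[0]
    p,q=t1+s[0]*d1,t2+s[1]*d2; return (p+q)/2,np.linalg.norm(p-q)
def save(n,f,box=None,k=1):
    im=cv2.cvtColor(arm.read_camera(n),cv2.COLOR_RGB2BGR); cv2.imwrite(f"pics/{f}_full.png",im)
    if box: x,y,w,h=box; im=im[y:y+h,x:x+w]
    cv2.imwrite(f"pics/{f}.png",cv2.resize(im,None,fx=k,fy=k,interpolation=cv2.INTER_CUBIC))
E
python3 - <<'E'
from h import *
np.set_printoptions(precision=1,suppress=True)
print(proj('top',[[0,0,0],[197,513,231],[400,300,0]]),proj('scene',[[0,0,0],[197,513,231]]))
for c in[(121,130),(151,128),(161,246),(122,249)]: print('plate',onz('top',c,10))
for s,t in[((203,92),(229,232)),((97,10),(157,144)),((218,258),(236,240))]: print('cand',two(s,t))
print('foot',onz('scene',(218,262),0),onz('scene',(186,262),0),onz('scene',(250,258),0))
print('magnet',onz('top',(343,223),10))
a=cv2.imread('pics/scene0.png')[155:235,115:215]; b=cv2.imread('pics/top0.png')[120:255,105:185]
a=cv2.resize(a,(500,400),interpolation=cv2.INTER_CUBIC); b=cv2.resize(b,(296,500),interpolation=cv2.INTER_CUBIC)
o=np.zeros((500,800,3),np.uint8); o[:400,:500]=a;o[:,502:798]=b; cv2.imwrite('pics/crop0.png',o)
E
```

```text
[[250.8 407.7]
 [-20.3 345.6]
 [127.9 241.4]] [[108.8 411.8]
 [-34.4 158.4]]
plate [688.8 322.   10. ]
plate [692.7 244.1  10. ]
plate [386.2 214.9  10. ]
plate [380.9 311.6  10. ]
cand (array([390.2,  33.8, 378. ]), np.float64(2.0441336789170066))
cand (array([441.5, 180.7, 508.1]), np.float64(166.7532316464193))
cand (array([394.3,  34.1, -23.7]), np.float64(14.56819976963536))
foot [358.3  18.5   0. ] [327.5  83.2   0. ] [400.1 -39.8   0. ]
magnet [ 433.5 -243.5   10. ]
```

View pics/crop0.png

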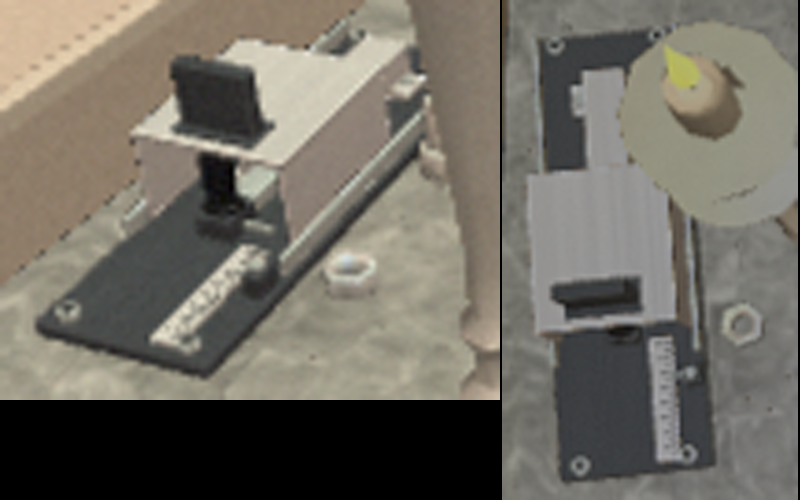

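The enlarged crop shows the knob just at the guard's edge, top px ≈ (138,210). The clip is at ≈ (156,220) and the nut at (170,208). The pin is not in view and may be hidden under the pan or candelabrum. Next I'll locate the candelabrum's pans, because the arm has to pass them.

```bash
python3 - <<'E'
from h import *
np.set_printoptions(precision=1,suppress=True)
for s in[(97,10),(290,0)]:
  for t in[(163,153),(139,315),(318,171),(304,332),(229,235)]: print(s,t,*two(s,t))
for z in(400,450,500,550,600):
  print(z,[onz('top',t,z)[:2] for t in[(163,153),(139,315),(318,171),(304,332),(229,235)]])
print(onz('top',(137,153),450),onz('top',(139,340),450))
b=cv2.resize(cv2.imread('pics/top0.png')[80:384,90:370],None,fx=2,fy=2)
a=cv2.resize(cv2.imread('pics/scene0.png')[0:150,70:310],None,fx=1,fy=1)
b=cv2.copyMakeBorder(b,0,0,0,240,0); b[:150,560:800]=a
cv2.imwrite('pics/crop1.png',b[:600])
E
```

```text
(97, 10) (163, 153) [429.9 171.1 509.7] 162.8755842161696
(97, 10) (139, 315) [282.4 138.8 525. ] 9.720710128375915
(97, 10) (318, 171) [342.7   7.4 570.1] 268.4820795063646
(97, 10) (304, 332) [215.8 -22.1 548.5] 112.66594681771869
(97, 10) (229, 235) [324.9  75.3 528.4] 139.3742417451915
(290, 0) (163, 153) [523.7  29.3 512.4] 186.60557728598013
(290, 0) (139, 315) [335.1  -4.1 571.7] 279.558274117701
(290, 0) (318, 171) [460.8 -94.8 521.3] 5.868585695238025
(290, 0) (304, 332) [ 278.5 -113.   546.5] 113.00801951014454
(290, 0) (229, 235) [404.9 -40.6 527.4] 148.8906312579128
400 [array([520.8, 138.2]), array([264.9, 172.6]), array([ 485.4, -114.6]), array([233.4, -80.4]), array([384.5,  32.3])]
450 [array([507.4, 128.7]), array([270.5, 160.5]), array([ 474.7, -105.3]), array([241.4, -73.7]), array([381.2,  30.7])]
500 [array([494.1, 119.2]), array([276.1, 148.5]), array([464. , -96.1]), array([249.4, -67. ]), array([378.,  29.])]
550 [array([480.7, 109.7]), array([281.8, 136.5]), array([453.2, -86.8]), array([257.3, -60.2]), array([374.8,  27.4])]
600 [array([467.4, 100.3]), array([287.4, 124.4]), array([442.5, -77.5]), array([265.3, -53.5]), array([371.5,  25.8])]
[508.2 168.  450. ] [236.3 159.9 450. ]
```

View pics/crop1.png

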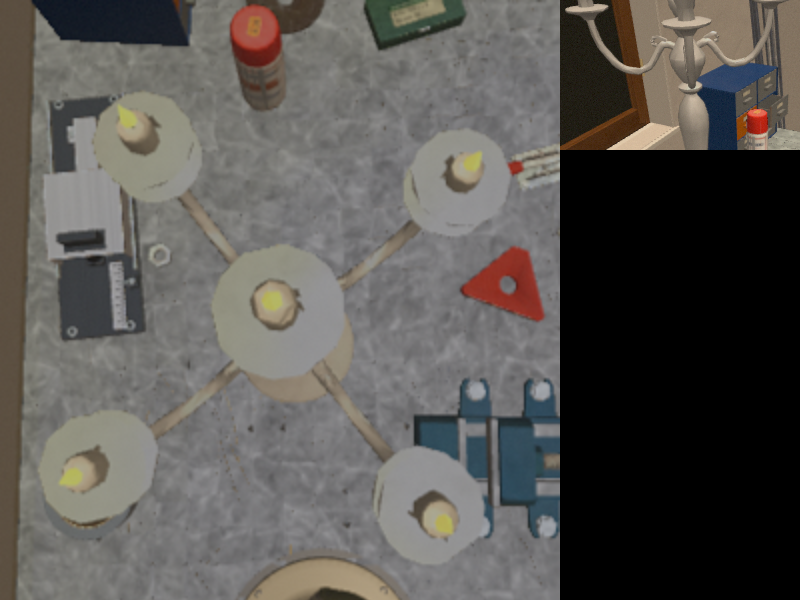

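The near-left pan is at about (282,139,525), which is right on the robot's line to the gauge. I need to know how high the forearm runs, so I'll lift and then shift sideways to fit the links.

```bash
cat > s.py <<'E'
from h import *
o=arm.get_obs(); np.set_printoptions(precision=4,suppress=True)
print(round(o['clock'],2),'q',np.array(o['q']),'tcp',np.array(o['eef_pos']).round(1),'F',np.array(o['wrist_force']).round(1),'gap',round(o['finger_gap'],1))
M=rot(o['orientation']);print('axes',M[:,0],M[:,1])
E
python3 -m crank '[{"travel":[0,0,-40],"twist":0,"grip":100},{"travel":[0,0,-80],"twist":0,"grip":100},{"travel":[0,0,-120],"twist":0,"grip":100},{"travel":[0,0,-120],"twist":0,"grip":100},{"travel":[0,0,-120],"twist":0,"grip":100}]'; python3 s.py
python3 -m crank '[{"travel":[-40,0,0],"twist":0,"grip":100},{"travel":[-80,0,0],"twist":0,"grip":100},{"travel":[-120,0,0],"twist":0,"grip":100},{"travel":[-120,0,0],"twist":0,"grip":100}]'; python3 s.py
python3 - <<'E'
from h import *
save('scene','s1');save('top','t1')
a=cv2.imread('pics/s1.png');b=cv2.imread('pics/t1.png');cv2.imwrite('pics/st1.png',cv2.resize(np.hstack([a,b]),(800,300)))
E
```

```text
clock: 0.72
eef_pos: [197.6, 513.0, 350.2]
orientation: [-0.0, 0.183, 0.983, -0.001]
wrist_force: [-0.3, 1.3, -0.5]
finger_gap: 85.3
0.72 q [ 0.9877  0.3283  1.0411 -0.      1.774  -0.2153] tcp [197.6 513.  350.2] F [-0.3  1.3 -0.5] gap 85.3
axes [-0.9331  0.3596  0.0004] [ 0.3596  0.9331 -0.0018]
clock: 1.23
eef_pos: [311.6, 469.0, 349.3]
orientation: [-0.001, 0.185, 0.983, -0.002]
wrist_force: [0.1, 0.0, -0.0]
finger_gap: 85.2
1.23 q [ 0.7742  0.3556  1.003  -0.0003  1.7866 -0.4254] tcp [311.6 469.  349.3] F [ 0.1  0.  -0. ] gap 85.2
axes [-0.9319  0.3628  0.0013] [ 0.3628  0.9319 -0.0035]
```

View pics/st1.png

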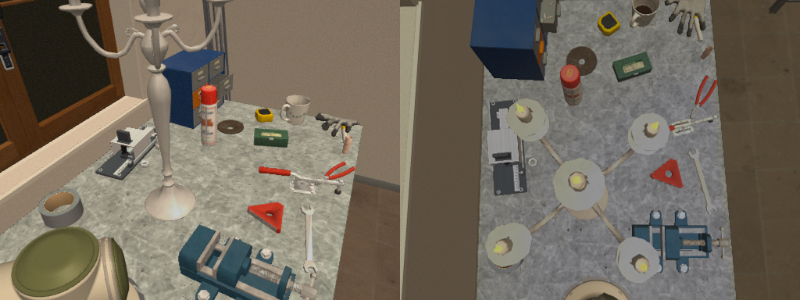

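The fit below suggests an elbow-up arm with a lateral offset of about 117 mm. I'll make that precise and use the frame difference to see which arm parts are visible.

```bash
python3 - <<'E'
from h import *
np.set_printoptions(precision=1,suppress=True)
print(proj('scene',[[0,0,z] for z in(0,100,200,300,400)]))
print('grip now',proj('scene',[[311,469,349],[311,469,500]]),proj('top',[[311,469,349],[311,469,500]]))
for n,m in(('scene','s1_full'),('top','t1_full')):
    d=cv2.absdiff(cv2.imread(f'pics/{n}0.png'),cv2.imread(f'pics/{m}.png')).max(2)
    c,_=cv2.findContours((cv2.dilate(d,np.ones((5,5)))>25).astype('u1'),0,2)
    print(n,[cv2.boundingRect(k) for k in c if cv2.contourArea(k)>60])
im=cv2.imread('pics/s1_full.png')
l=cv2.resize(im[0:150,0:120],(480,600)); r=cv2.resize(im[264:384,0:200],(320,192)); o=np.zeros((600,800,3),np.uint8);o[:,:480]=l;o[:192,480:]=r
d=cv2.absdiff(cv2.imread('pics/scene0.png'),im);o[200:440,480:]=cv2.resize(d,(320,240))*2
cv2.imwrite('pics/c2.png',o)
E
```

```text
[[108.8 411.8]
 [ 92.7 375.3]
 [ 73.1 330.8]
 [ 48.6 275.4]
 [ 17.4 204.6]]
grip now [[  7.7  88.4]
 [-22.3   9.8]] [[ -31.7  287.1]
 [-105.6  293.7]]
scene [(18, 369, 14, 15), (0, 331, 21, 29), (110, 295, 58, 89), (0, 32, 21, 60)]
top [(242, 371, 28, 13)]
```

View pics/c2.png

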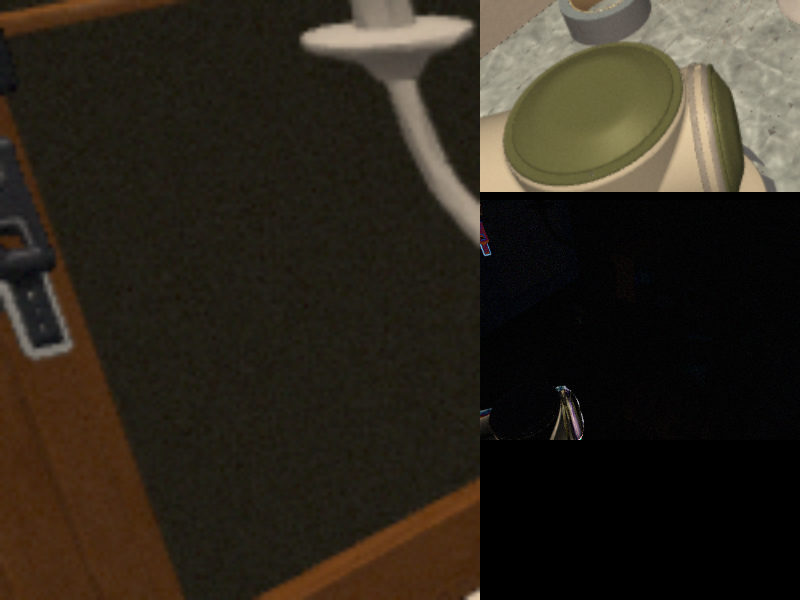

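Joint 4 carries no torque, so the 117 mm offset lies before the forearm and the forearm runs in the tool's plane. The arm's plane is therefore left of pan A. I'll move to a pose still clear of it, where the arm comes into view.

```bash

python3 -m crank '[{"travel":[-38,-12,0],"twist":0,"grip":100},{"travel":[-76,-23,0],"twist":0,"grip":100},{"travel":[-114,-35,0],"twist":0,"grip":100},{"travel":[-151,-46,0],"twist":0,"grip":100},{"travel":[-151,-46,0],"twist":0,"grip":100}]'; python3 s.py
python3 - <<'E'
from h import *
np.set_printoptions(precision=1,suppress=True)
print(proj('scene',[[130,204,620],[272,194,560],[436,371,500],[436,371,350]]),proj('top',[[130,204,620],[272,194,560],[436,371,500]]))
save('scene','s2');save('top','t2')
a=cv2.imread('pics/s2.png');b=cv2.imread('pics/t2.png');cv2.imwrite('pics/st2.png',cv2.resize(np.hstack([a[:,:400],b[:,:400]]),(800,384)))
E
```

```text
clock: 1.95
eef_pos: [434.7, 372.2, 350.5]
orientation: [-0.001, 0.184, 0.983, -0.001]
wrist_force: [-0.5, 0.3, 0.1]
finger_gap: 85.5
1.95 q [ 0.5013  0.3726  0.9738 -0.0001  1.7967 -0.7   ] tcp [434.7 372.2 350.5] F [-0.5  0.3  0.1] gap 85.5
axes [-0.9325  0.3612  0.0009] [ 0.3612  0.9325 -0.0012]
[[-71.5 -60.8]
 [ 54.1 -17.7]
 [ 68.    1.5]
 [ 87.5  75.7]] [[ 48.8 486.9]
 [ 87.3 325.9]
 [-22.5 198. ]]
```

View pics/st2.png

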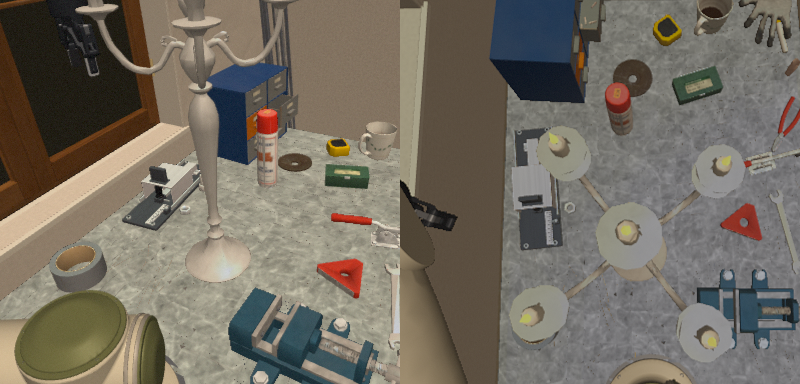

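The top view now shows the gripper at (45,215), with the tan forearm entering at bottom left and its right edge running from about (30,240) to (65,384). From that edge I can get the arm's height and half-width.

```bash
python3 - <<'E'
from h import *
np.set_printoptions(precision=1,suppress=True)
from scipy.optimize import least_squares
D=[(.38121,1.29827,537.1,230.7),(.3283,1.0411,537.1,350.2),(.3556,1.003,550.7,349.3)]
q=[.3726,.9738]; D.append((*q,np.sqrt(434.7**2+372.2**2-117.2**2),350.5))
f=lambda p:np.ravel([[p[0]*np.sin(a)+p[1]*np.sin(a+b)+p[2]*np.cos(a+b)-r,p[3]+p[0]*np.cos(a)+p[1]*np.cos(a+b)-p[2]*np.sin(a+b)-z] for a,b,r,z in D])
s=least_squares(f,[500,350,100,-100]);print('L1 L2 e c',s.x,s.fun)
im=cv2.imread('pics/t2.png'); hsv=cv2.cvtColor(im,cv2.COLOR_BGR2HSV)
for r in (250,280,310,340,370): print(r,im[r,0:110:6].tolist()[:12])
u=np.array([np.cos(.5013),np.sin(.5013)]);v=np.array([-u[1],u[0]])
for z in(450,500,550,600,650,700):
    print(z,[(round((onz('top',p,z)[:2]@u),0),round(onz('top',p,z)[:2]@v-117.2,0)) for p in[(65,384),(50,320),(30,240)]])
E
```

```text
L1 L2 e c [ 536.1  350.8  102.1 -127.3] [-0.   0.  -0.1  0.   0.4 -0.  -0.3 -0. ]
250 [[109, 138, 155], [53, 68, 78], [53, 68, 79], [52, 68, 79], [52, 69, 79], [55, 70, 80], [63, 76, 89], [63, 78, 91], [63, 78, 91], [64, 80, 92], [62, 78, 92], [63, 78, 91]]
280 [[93, 118, 134], [83, 107, 122], [81, 105, 120], [62, 81, 92], [53, 69, 79], [66, 80, 93], [63, 78, 90], [64, 79, 90], [61, 76, 89], [65, 80, 92], [65, 79, 91], [64, 78, 91]]
310 [[103, 131, 147], [97, 124, 141], [89, 113, 128], [82, 106, 122], [77, 99, 114], [68, 88, 100], [54, 70, 81], [67, 81, 94], [66, 80, 92], [63, 78, 91], [63, 77, 91], [64, 79, 92]]
340 [[105, 133, 150], [101, 130, 146], [98, 126, 143], [95, 122, 139], [91, 116, 132], [84, 107, 122], [76, 98, 112], [65, 83, 96], [51, 66, 76], [66, 81, 94], [62, 77, 90], [64, 78, 92]]
370 [[108, 138, 155], [109, 137, 154], [105, 132, 149], [100, 127, 143], [96, 124, 140], [93, 120, 136], [89, 114, 128], [81, 105, 119], [75, 97, 111], [63, 82, 94], [49, 63, 72], [62, 77, 90]]
450 [(np.float64(284.0), np.float64(25.0)), (np.float64(371.0), np.float64(6.0)), (np.float64(488.0), np.float64(-18.0))]
500 [(np.float64(285.0), np.float64(1.0)), (np.float64(366.0), np.float64(-17.0)), (np.float64(473.0), np.float64(-39.0))]
550 [(np.float64(287.0), np.float64(-23.0)), (np.float64(361.0), np.float64(-39.0)), (np.float64(459.0), np.float64(-59.0))]
600 [(np.float64(289.0), np.float64(-46.0)), (np.float64(355.0), np.float64(-61.0)), (np.float64(444.0), np.float64(-79.0))]
650 [(np.float64(290.0), np.float64(-70.0)), (np.float64(350.0), np.float64(-83.0)), (np.float64(429.0), np.float64(-100.0))]
700 [(np.float64(292.0), np.float64(-94.0)), (np.float64(344.0), np.float64(-106.0)), (np.float64(414.0), np.float64(-120.0))]
```

The link fit is very good (L1 536, L2 351, elbow offset 102, residuals under 0.5 mm). Now I'll measure the gauge frame from the plate's edges.

```bash
python3 - <<'E'
from h import *
np.set_printoptions(precision=2,suppress=True)
im=cv2.imread('pics/t2_full.png'); g=cv2.GaussianBlur(cv2.cvtColor(im,cv2.COLOR_BGR2GRAY),(3,3),0).astype(float)
def cross(line,th=85):  # subpixel crossings
    return [i+(th-line[i])/(line[i+1]-line[i]) for i in range(len(line)-1) if (line[i]-th)*(line[i+1]-th)<0]
L=[];Rr=[];B=[]
for r in list(range(138,166,2))+list(range(212,242,2)):
    c=cross(g[r,105:135]); 
    if c: L.append((105+c[0],r))
for r in range(224,244,2):
    c=cross(g[r,145:175]); 
    if c: Rr.append((145+c[-1],r))
for x in range(126,158,2):
    c=cross(g[238:262,x]); 
    if c: B.append((x,238+c[-1]))
P=[np.array([onz('top',p,10)[:2] for p in e]) for e in(L,Rr,B)]
for n,p in zip('LRB',P):
    vx,vy,x,y=cv2.fitLine(p.astype('f4'),cv2.DIST_HUBER,0,.01,.01).ravel(); d=(p-[x,y])@[-vy,vx]
    print(n,'dir deg',np.degrees(np.arctan2(vy,vx)),'pt',x,y,'res',np.abs(d).round(1).tolist())
E
```

```text
L dir deg 4.09093 pt 533.6752 327.07635 res [0.2, 0.9, 1.2, 0.4, 0.3, 0.1, 0.3, 0.5, 0.5, 27.0, 0.6, 0.0, 0.3, 0.6, 1.9, 2.1, 2.5, 2.3, 0.5, 0.6, 0.8, 1.6, 1.1, 1.0, 0.0, 0.2, 0.0, 0.1, 0.4]
R dir deg 4.940313 pt 418.54123 214.17978 res [0.1, 0.4, 0.2, 0.9, 0.3, 0.1, 0.2, 0.3, 0.3, 0.5]
B dir deg -85.15591 pt 382.61295 264.4953 res [0.9, 0.4, 0.4, 0.0, 0.3, 0.7, 0.7, 1.2, 0.2, 0.4, 0.2, 0.9, 0.7, 0.0, 0.5, 0.1]
```

The gauge frame is consistent: the plate width comes out at 103.5 mm (given 104) and the yaw is 4.5°. The button is at about (544,276), the shut handle at (482,271) and the home knob at (484,271). I'll move to a waypoint clear of the pan while turning the fingers along gauge x, and crop the clip from the unobstructed earlier pictures.

```bash

python3 -m crank '[{"travel":[-12,-7,35],"twist":10.5,"grip":60},{"travel":[-24,-14,70],"twist":21,"grip":50},{"travel":[-36,-20,105],"twist":31.5,"grip":45},{"travel":[-48,-26,150],"twist":42,"grip":45},{"travel":[-48,-26,150],"twist":52.5,"grip":45}]'
python3 -m crank '[{"travel":[0,0,0],"twist":10,"grip":45},{"travel":[0,0,0],"twist":11.8,"grip":45},{"travel":[0,0,0],"twist":11.8,"grip":45}]'; python3 s.py
python3 - <<'E'
from h import *
np.set_printoptions(precision=1,suppress=True)
u=np.array([.9969,.0785]);O=np.array([544.2,276.0])
G=lambda x,y,z:[*(O-u*x+np.array([u[1],-u[0]])*y),z]
print('handle top, knob top, near-right corner, nut',proj('top',[G(62,0,109),G(60,0,62),G(162,52,10)]),proj('scene',[G(62,0,109),G(60,0,62),G(162,52,10)]))
save('scene','s3');save('top','t3')
a=cv2.imread('pics/s3.png');b=cv2.imread('pics/t3.png')
o=np.zeros((600,800,3),np.uint8);o[:300,:400]=cv2.resize(a,(400,300));o[:300,400:]=cv2.resize(b,(400,300))
A=cv2.imread('pics/s1_full.png');B=cv2.imread('pics/t1_full.png')
o[300:,:400]=cv2.resize(A[190:226,142:190],(400,300),interpolation=cv2.INTER_CUBIC)
o[300:,400:]=cv2.resize(B[205:250,130:190],(400,300),interpolation=cv2.INTER_CUBIC)
cv2.imwrite('pics/c3.png',o)
E
```

```text
clock: 2.68
eef_pos: [467.4, 331.4, 198.0]
orientation: [-0.002, 0.601, 0.799, -0.003]
wrist_force: [-0.1, 0.4, -0.5]
finger_gap: 38.5
clock: 3.05
eef_pos: [468.9, 332.0, 201.5]
orientation: [0.0, 0.677, 0.736, 0.0]
wrist_force: [-0.5, 0.3, -0.3]
finger_gap: 38.6
3.05 q [0.4101 0.4457 1.2795 0.0001 1.4161 0.3255] tcp [468.9 332.  201.5] F [-0.5  0.3 -0.3] gap 38.6
axes [-0.0845  0.9964  0.0002] [0.9964 0.0845 0.0002]
handle top, knob top, near-right corner, nut [[128.6 202.7]
 [133.8 204.6]
 [162.4 245.7]] [[154.8 169.2]
 [158.2 184.3]
 [156.2 227.6]]
```

View pics/c3.png

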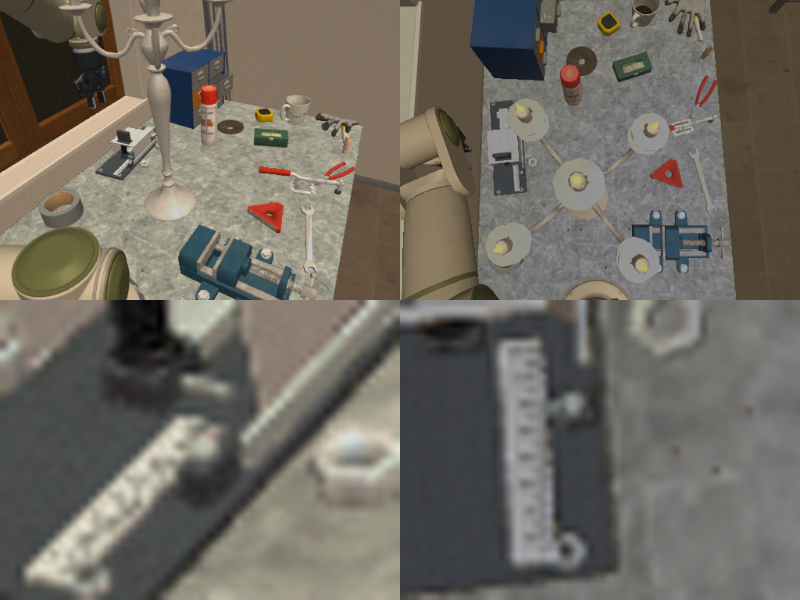

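The clip is visible: its bright blade tip points towards the scale at top ≈ (154,221), and its head is at ≈ (156,220). The arm is now in view: the wrist is at top px ≈ (55,170) and the elbow cap at ≈ (88,375). I'll zoom in on the arm and pan A to judge their relative height.

```bash
python3 - <<'E'
from h import *
np.set_printoptions(precision=0,suppress=True)
T=np.array(arm.get_obs()['eef_pos'])
for z in(350,400,450,500): print(z,proj('top',[T[0],T[1],z]),proj('scene',[T[0],T[1],z]))
a=cv2.imread('pics/s3.png')[0:140,20:170];b=cv2.imread('pics/t3.png')[130:384,0:190]
o=np.zeros((508,800,3),np.uint8);o[:391,:420]=cv2.resize(a,(420,391));o[:,420:]=cv2.resize(b,(380,508));cv2.imwrite('pics/c4.png',o)
E
```

```text
350 [[ 56. 192.]] [[112.  73.]]
400 [[ 42. 186.]] [[106.  50.]]
450 [[ 27. 181.]] [[101.  26.]]
500 [[  8. 174.]] [[95. -0.]]
```

View pics/c4.png

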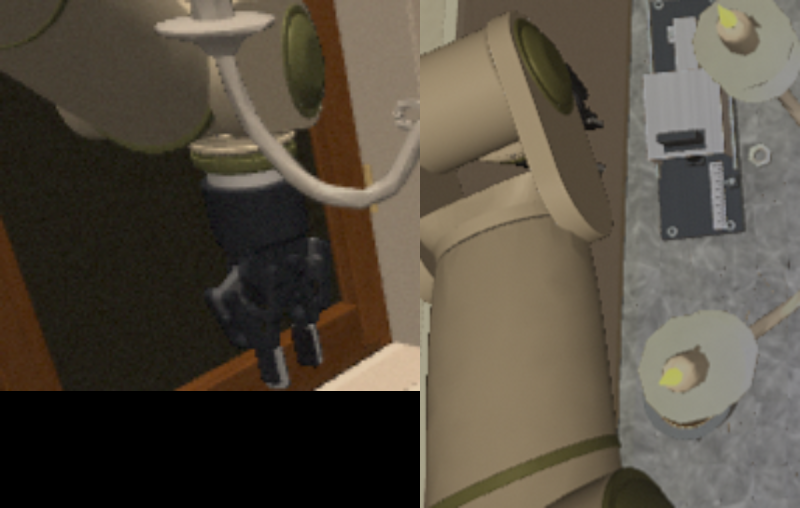

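The zoom shows the thick tan forearm with its right edge at top ≈ (95,310), the elbow cap lower right at ≈ (110,370), and the wrist at z ≈ 430–440. I'll quantify the clearance to pan A.

```bash
python3 - <<'E'
from h import *
np.set_printoptions(precision=0,suppress=True)
q=arm.get_obs()['q'];u=np.array([np.cos(q[0]),np.sin(q[0])]);v=np.array([-u[1],u[0]])
for n,p in dict(fore1=(95,310),fore2=(90,260),fore3=(93,340),elb_r=(112,375),elbcap_t=(103,364),wr=(95,245),cap=(72,160)).items():
    print(n,[(z,(onz('top',p,z)[:2]@u).round(),(onz('top',p,z)[:2]@v-117.2).round()) for z in(400,450,500,550,600)])
A=np.array([282.4,138.8]);print('panA along,lat',A@u,A@v-117.2)
# pan radius / cup profile from scene: left pan
print([two((97,y),(139,315))[0] for y in(10,)], 'px/mm', 405.8/np.linalg.norm(np.array([282,139,525])-cal('scene')[1]))
a=cv2.imread('pics/s3_full.png'); 
E
```

```text
fore1 [(400, np.float64(347.0), np.float64(-6.0)), (450, np.float64(345.0), np.float64(-23.0)), (500, np.float64(342.0), np.float64(-41.0)), (550, np.float64(340.0), np.float64(-59.0)), (600, np.float64(338.0), np.float64(-76.0))]
fore2 [(400, np.float64(421.0), np.float64(-27.0)), (450, np.float64(413.0), np.float64(-43.0)), (500, np.float64(406.0), np.float64(-59.0)), (550, np.float64(398.0), np.float64(-75.0)), (600, np.float64(390.0), np.float64(-91.0))]
fore3 [(400, np.float64(307.0), np.float64(13.0)), (450, np.float64(308.0), np.float64(-6.0)), (500, np.float64(308.0), np.float64(-25.0)), (550, np.float64(309.0), np.float64(-44.0)), (600, np.float64(310.0), np.float64(-63.0))]
elb_r [(400, np.float64(248.0), np.float64(6.0)), (450, np.float64(253.0), np.float64(-13.0)), (500, np.float64(258.0), np.float64(-31.0)), (550, np.float64(263.0), np.float64(-50.0)), (600, np.float64(268.0), np.float64(-68.0))]
elbcap_t [(400, np.float64(268.0), np.float64(12.0)), (450, np.float64(272.0), np.float64(-7.0)), (500, np.float64(275.0), np.float64(-26.0)), (550, np.float64(279.0), np.float64(-45.0)), (600, np.float64(283.0), np.float64(-64.0))]
wr [(400, np.float64(440.0), np.float64(-42.0)), (450, np.float64(431.0), np.float64(-57.0)), (500, np.float64(421.0), np.float64(-72.0)), (550, np.float64(412.0), np.float64(-87.0)), (600, np.float64(403.0), np.float64(-102.0))]
cap [(400, np.float64(584.0), np.float64(-59.0)), (450, np.float64(564.0), np.float64(-72.0)), (500, np.float64(544.0), np.float64(-86.0)), (550, np.float64(524.0), np.float64(-100.0)), (600, np.float64(504.0), np.float64(-113.0))]
panA along,lat 314.31305383364867 -102.28342566921297
[array([282., 139., 525.])] px/mm 0.5833659165022489
```

By my geometry the forearm will pass close to pan A. The tool-down posture fixes the arm's shape and there is no other branch, so I'll approach with a bias to the left and watch joint efforts. First I'll check the handle, clip and nut points in both views.

```bash
python3 - <<'E'
from h import *
np.set_printoptions(precision=1,suppress=True)
u=np.array([.9969,.0785]);O=np.array([544.2,276.0])
inv=lambda P:np.array([-(P[:2]-O)@u,(P[:2]-O)@[u[1],-u[0]],P[2]])
G=lambda x,y,z:[*(O-u*x+np.array([u[1],-u[0]])*y),z]
print('effort',np.array(arm.get_obs()['effort']))
T=cv2.imread('pics/t1_full.png');S=cv2.imread('pics/s1_full.png')
def blob(im,box,lo,hi):
    x,y,w,h=box;g=cv2.cvtColor(im,cv2.COLOR_BGR2GRAY)[y:y+h,x:x+w];m=((g>=lo)&(g<=hi)).astype('u1')
    n,l,s,c=cv2.connectedComponentsWithStats(m);k=1+np.argmax(s[1:,4]);return s[k]+[x,y,0,0,0],c[k]+[x,y]
print('handle top-view dark',blob(T,(112,185,40,25),0,45)); print('handle scene dark',blob(S,(145,160,30,26),0,45))
print('pred top corners',proj('top',[G(56,23,109),G(56,-23,109),G(68,23,72),G(68,-23,72)]))
print('pred scene corners',proj('scene',[G(62,23,109),G(62,-23,109),G(68,23,72),G(68,-23,72)]))
print('grays rows col130',cv2.cvtColor(T,cv2.COLOR_BGR2GRAY)[188:215,130].tolist())
for s,t in(((157.6,168),(130,197.5)),((167.5,208),(155.5,220.2)),((185,209),(170,208))): p,m=two(s,t);print(p,m,'gauge',inv(p))
E
```

```text
effort [  0.2 -47.9 -22.7   0.    0.   -0. ]
handle top-view dark (array([121, 196,  21,   8,  64]), array([132.2, 200.4]))
handle scene dark (array([150, 170,  15,  12,  91]), array([157. , 175.6]))
pred top corners [[138.5 199.2]
 [118.4 201.1]
 [142.6 206.4]
 [123.2 208.3]]
pred scene corners [[162.5 170.8]
 [147.2 167.6]
 [163.5 184.3]
 [148.4 181. ]]
grays rows col130 [147, 148, 147, 147, 147, 148, 150, 107, 64, 60, 62, 62, 45, 34, 39, 58, 60, 82, 140, 159, 103, 54, 59, 62, 62, 62, 60]
[494.  270.  106.5] 2.9429123149822716 gauge [ 50.6   2.  106.5]
[450.8 225.5  22. ] 3.4145492635851467 gauge [97. 43. 22.]
[481.6 193.2   8.4] 0.5731470731065306 gauge [68.9 77.6  8.4]
```

The handle's two-view point comes out at gauge x ≈ 51, so the guard already stands about 11 mm open. It needs about 109 mm more. The clip head is at gauge x ≈ 97. I'll approach above the handle in steps, watching joint 1.

```bash
echo "o=arm.get_obs();print('eff',np.array(o['effort']).round(1))" >> s.py
python3 -m crank '[{"travel":[-4,2,15],"twist":0,"grip":45},{"travel":[-8,4,30],"twist":0,"grip":45},{"travel":[-12,6,40],"twist":0,"grip":45},{"travel":[-16,8,40],"twist":0,"grip":45}]'; python3 s.py
python3 -m crank '[{"travel":[-4,2,0],"twist":0,"grip":45},{"travel":[-8,4,0],"twist":0,"grip":45},{"travel":[-12,6,0],"twist":0,"grip":45}]'; python3 s.py
python3 - <<'E'
from h import *
save('scene','s5');save('top','t5')
a=cv2.imread('pics/s5.png')[0:240,0:320];b=cv2.imread('pics/t5.png')[84:384,0:400];o=np.hstack([cv2.resize(a,(400,300)),b]);cv2.imwrite('pics/c5.png',cv2.resize(o,(800,300)))
E
```

```text
clock: 3.65
eef_pos: [478.7, 315.5, 160.2]
orientation: [-0.0, 0.678, 0.735, -0.001]
wrist_force: [0.0, -0.3, 0.3]
finger_gap: 38.5
3.65 q [ 0.3763  0.4809  1.3463 -0.      1.3165  0.2957] tcp [478.7 315.5 160.2] F [ 0.  -0.3  0.3] gap 38.5
axes [-0.0805  0.9968 -0.0006] [ 0.9968  0.0805 -0.002 ]
eff [  0.4 -47.6 -20.9  -0.   -0.1   0.1]
clock: 4.03
eef_pos: [486.0, 304.3, 161.6]
orientation: [0.0, 0.678, 0.735, 0.0]
wrist_force: [0.6, -0.4, -0.0]
finger_gap: 38.6
4.03 q [ 0.3531  0.4786  1.3458 -0.      1.3166  0.2723] tcp [486.  304.3 161.6] F [ 0.6 -0.4 -0. ] gap 38.6
axes [-0.0807  0.9967  0.0002] [0.9967 0.0807 0.0006]
eff [  0.4 -48.4 -21.5  -0.    0.    0.1]
```

View pics/c5.png

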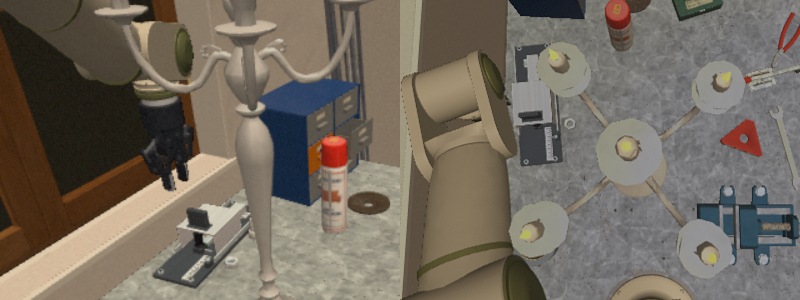

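The scene view shows the gripper above the gauge's back-left. In the top view the forearm's edge (≈ (107,319)) is close to pan A's left rim (≈ (110,315)). Joint 1 effort is still only 0.4 N m, so there is no contact. Continuing slowly.

```bash

python3 -m crank '[{"travel":[-2,1,0],"twist":0,"grip":45},{"travel":[-4,2,0],"twist":0,"grip":45},{"travel":[-6,3,0],"twist":0,"grip":45}]'; python3 s.py|grep -v axes
python3 -m crank '[{"travel":[-2,1,0],"twist":0,"grip":45},{"travel":[-4,1,0],"twist":0,"grip":45},{"travel":[-6,2,0],"twist":0,"grip":45}]'; python3 s.py|grep -v axes
python3 -m crank '[{"travel":[-2,1,0],"twist":0,"grip":45},{"travel":[-4,1,0],"twist":0,"grip":45},{"travel":[-7,2,0],"twist":0,"grip":45}]'; python3 s.py|grep -v axes
python3 - <<'E'
from h import *
save('scene','s6');save('top','t6')
a=cv2.imread('pics/s6.png')[0:150,0:200];b=cv2.imread('pics/t6.png')[184:384,0:266];o=np.hstack([cv2.resize(a,(400,300)),cv2.resize(b,(400,300))]);cv2.imwrite('pics/c6.png',o)
E
```

```text
clock: 4.5
eef_pos: [489.3, 298.7, 161.3]
orientation: [-0.0, 0.678, 0.735, -0.0]
wrist_force: [-0.2, 1.2, 0.3]
finger_gap: 38.3
4.5 q [0.3417 0.4789 1.3463 0.     1.3164 0.2609] tcp [489.3 298.7 161.3] F [-0.2  1.2  0.3] gap 38.3
eff [  0.2 -48.4 -21.5   0.    0.    0. ]
clock: 4.88
eef_pos: [491.7, 292.8, 161.3]
orientation: [-0.0, 0.678, 0.735, -0.0]
wrist_force: [-1.2, 0.1, 0.0]
finger_gap: 38.5
4.88 q [ 0.3304  0.4773  1.349  -0.      1.3153  0.2496] tcp [491.7 292.8 161.3] F [-1.2  0.1  0. ] gap 38.5
eff [  0.2 -48.3 -21.4   0.    0.    0. ]
clock: 5.25
eef_pos: [494.2, 286.0, 161.3]
orientation: [-0.0, 0.678, 0.735, -0.0]
wrist_force: [-0.3, -0.6, -0.6]
finger_gap: 38.3
5.25 q [ 0.3174  0.4753  1.3527 -0.      1.3137  0.2365] tcp [494.2 286.  161.3] F [-0.3 -0.6 -0.6] gap 38.3
eff [  0.4 -48.1 -21.5   0.    0.    0.1]
```

View pics/c6.png

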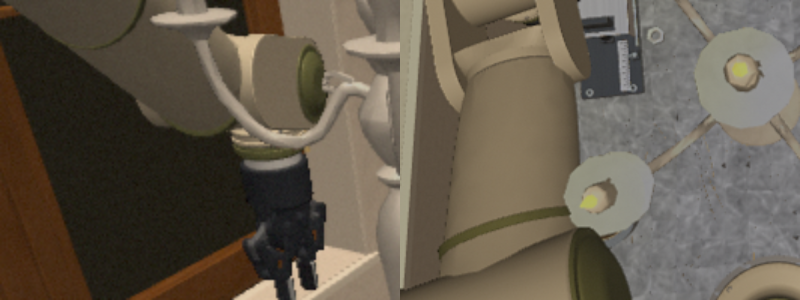

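The top view now shows pan A overlapping the forearm's edge, and so above it, with still no contact torque. The elbow cap at ≈ (133,360) sits right behind the pan rim. Lowering astride the handle and checking.

```bash

python3 -m crank '[{"travel":[0,0,10],"twist":0,"grip":45},{"travel":[0,0,20],"twist":0,"grip":45},{"travel":[0,0,30],"twist":0,"grip":45},{"travel":[-1,-1,40],"twist":0,"grip":45}]'; python3 s.py|grep -v axes
python3 -m crank '[{"travel":[0,0,10],"twist":0,"grip":45},{"travel":[0,0,20],"twist":0,"grip":45},{"travel":[0,0,30],"twist":0,"grip":45},{"travel":[0,0,40],"twist":0,"grip":45},{"travel":[0,0,40],"twist":0,"grip":45}]'; python3 s.py|grep -v axes
```

```text
clock: 5.85
eef_pos: [493.2, 285.1, 120.4]
orientation: [-0.0, 0.678, 0.735, -0.0]
wrist_force: [0.1, 0.4, 0.1]
finger_gap: 38.2
5.85 q [0.3163 0.5161 1.4126 0.     1.2134 0.2354] tcp [493.2 285.1 120.4] F [0.1 0.4 0.1] gap 38.2
eff [  0.1 -49.3 -20.4   0.    0.3   0. ]
clock: 6.48
eef_pos: [493.0, 285.0, 80.5]
orientation: [-0.0, 0.678, 0.735, -0.001]
wrist_force: [-0.1, 0.3, -0.2]
finger_gap: 38.1
6.47 q [ 0.3163  0.564   1.4593 -0.      1.1198  0.2355] tcp [493.  285.   80.5] F [-0.1  0.3 -0.2] gap 38.1
eff [ -0.  -49.1 -18.2  -0.   -0.1  -0. ]
```

```bash

python3 -m crank '[{"travel":[0,5,0],"twist":0,"grip":22},{"travel":[0,12,0],"twist":0,"grip":22},{"travel":[0,19,0],"twist":0,"grip":22},{"travel":[0,26,0],"twist":0,"grip":22},{"travel":[0,30,0],"twist":0,"grip":22}]'; python3 s.py|grep -v axes
python3 -m crank '[{"travel":[0,6,0],"twist":0,"grip":22},{"travel":[0,12,0],"twist":0,"grip":22},{"travel":[0,18,0],"twist":0,"grip":22}]'; python3 s.py|grep -v axes
python3 - <<'E'
from h import *
save('scene','s7');save('top','t7')
a=cv2.imread('pics/s7.png')[0:240,0:240];b=cv2.imread('pics/t7.png')[84:384,0:266];o=np.hstack([cv2.resize(a,(400,400)),cv2.resize(b,(354,400))]);cv2.imwrite('pics/c7.png',o)
E
```

```text
clock: 7.1
eef_pos: [523.8, 287.5, 81.3]
orientation: [0.0, 0.678, 0.735, 0.0]
wrist_force: [-0.8, -0.4, 1.7]
finger_gap: 19.1
7.1 q [ 0.3041  0.603   1.3755 -0.      1.1629  0.2235] tcp [523.8 287.5  81.3] F [-0.8 -0.4  1.7] gap 19.1
eff [ -0.5 -52.1 -19.6  -0.1  -0.4   0. ]
clock: 7.48
eef_pos: [541.6, 289.0, 81.3]
orientation: [-0.0, 0.678, 0.735, 0.0]
wrist_force: [-1.4, 0.1, 0.9]
finger_gap: 18.8
7.47 q [0.2976 0.6273 1.3248 0.0001 1.1895 0.2168] tcp [541.6 289.   81.3] F [-1.4  0.1  0.9] gap 18.8
eff [ -0.6 -54.  -19.7  -0.2  -0.4   0. ]
```

View pics/c7.png

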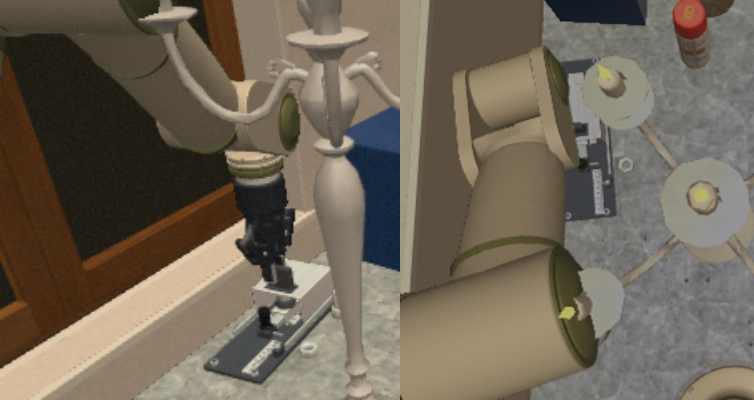

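The guard is moving with about 1.4 N. The elbow cap visibly overlaps pan A, with the flame showing through in front of it, yet there is no contact torque. The candelabrum evidently does not obstruct the arm here. Continuing the push.

```bash

python3 -m crank '[{"travel":[0,8,0],"twist":0,"grip":22},{"travel":[0,16,0],"twist":0,"grip":22},{"travel":[0,24,0],"twist":0,"grip":22},{"travel":[0,32,0],"twist":0,"grip":22},{"travel":[0,40,0],"twist":0,"grip":22}]'; python3 s.py|grep -v axes
python3 -m crank '[{"travel":[0,6,0],"twist":0,"grip":22},{"travel":[0,11,0],"twist":0,"grip":22},{"travel":[0,16,0],"twist":0,"grip":22},{"travel":[0,20,0],"twist":0,"grip":22},{"travel":[0,20,0],"twist":0,"grip":22}]'; python3 s.py|grep -v axes
```

```text
clock: 8.2
eef_pos: [581.5, 292.3, 81.2]
orientation: [-0.0, 0.678, 0.735, -0.0]
wrist_force: [-1.7, 0.8, -1.3]
finger_gap: 18.9
8.2 q [0.2842 0.6839 1.2056 0.0002 1.2523 0.2034] tcp [581.5 292.3  81.2] F [-1.7  0.8 -1.3] gap 18.9
eff [ -1.  -58.5 -20.8  -0.3  -0.4   0. ]
clock: 8.82
eef_pos: [601.5, 293.6, 81.4]
orientation: [0.0, 0.678, 0.735, 0.0]
wrist_force: [0.4, -0.7, -0.3]
finger_gap: 18.5
8.82 q [ 0.2778  0.7125  1.1436 -0.0003  1.2846  0.1974] tcp [601.5 293.6  81.4] F [ 0.4 -0.7 -0.3] gap 18.5
eff [  0.  -59.  -21.2   0.    0.   -0. ]
```

```bash

for i in 1 2; do python3 -m crank '[{"travel":[0,1,0],"twist":0,"grip":22},{"travel":[0,2,0],"twist":0,"grip":22}]' | grep -E "eef|wrist"; done
```

```text
eef_pos: [602.9, 293.8, 81.4]
wrist_force: [-0.8, -0.7, 0.1]
eef_pos: [604.6, 294.0, 81.4]
wrist_force: [-6.7, -1.4, 3.6]
```

The force rises to 6.7 N, so the guard is at its stop. The handle is at gauge −58.2, which matches the given −58 and confirms the frame. Lift, shut the fingers and go above the button.

```bash

python3 -m crank '[{"travel":[0,-3,0],"twist":0,"grip":22},{"travel":[0,-3,-25],"twist":0,"grip":22},{"travel":[0,-3,-50],"twist":0,"grip":22},{"travel":[-6,-30,-50],"twist":0,"grip":0},{"travel":[-13,-62,-50],"twist":0,"grip":0}]'
python3 -m crank '[{"travel":[0,0,20],"twist":0,"grip":0},{"travel":[0,0,40],"twist":0,"grip":0},{"travel":[0,0,60],"twist":0,"grip":0},{"travel":[0,0,60],"twist":0,"grip":0}]' 20;  python3 s.py|grep -v axes
```

```text
clock: 9.95
eef_pos: [543.8, 276.0, 131.4]
orientation: [0.0, 0.678, 0.735, 0.001]
wrist_force: [0.5, -0.2, -0.5]
finger_gap: 0.4
clock: 10.45
eef_pos: [543.7, 276.0, 70.2]
orientation: [-0.001, 0.678, 0.735, -0.001]
wrist_force: [-0.1, -0.6, -0.5]
finger_gap: -0.2
10.45 q [ 0.2759  0.635   1.3475 -0.      1.1612  0.1952] tcp [543.7 276.   70.2] F [-0.1 -0.6 -0.5] gap -0.2
eff [ -0.1 -52.5 -18.5  -0.   -0.2   0. ]
```

```bash

python3 -m crank '[{"travel":[0,0,9],"twist":0,"grip":0},{"travel":[0,0,13],"twist":0,"grip":0},{"travel":[0,0,16],"twist":0,"grip":0}]'|grep -E "eef|wrist"
python3 -m crank '[{"travel":[0,0,1],"twist":0,"grip":0},{"travel":[0,0,1.5],"twist":0,"grip":0},{"travel":[0,0,1.5],"twist":0,"grip":0}]'|grep -E "eef|wrist"
```

```text
eef_pos: [544.5, 276.3, 55.8]
wrist_force: [-0.9, -0.7, 4.3]
eef_pos: [544.4, 276.2, 54.1]
wrist_force: [0.9, -0.5, 4.6]
```

```bash

python3 -m crank '[{"travel":[0,0,0.7],"twist":0,"grip":0},{"travel":[0,0,1.4],"twist":0,"grip":0},{"travel":[0,0,1.6],"twist":0,"grip":0}]'|grep -E "eef|wrist"
python3 - <<'E'
from h import *
save('scene','s8');save('top','t8')
a=cv2.imread('pics/s8.png')[140:240,110:220];b=cv2.imread('pics/t8.png')[160:260,100:190];c=cv2.imread('pics/s7.png')[140:240,110:220]
o=np.hstack([cv2.resize(x,(w,240),interpolation=cv2.INTER_CUBIC) for x,w in((c,264),(a,264),(b,216))]);cv2.imwrite('pics/c8.png',o)
E
```

```text
eef_pos: [544.5, 276.2, 52.4]
wrist_force: [-0.1, -0.3, 4.7]
```

View pics/c8.png

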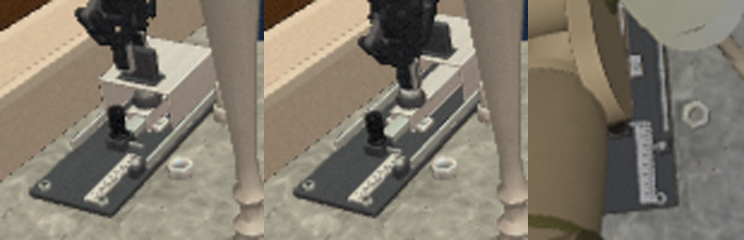

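The knob has shifted from about (160,190) to (156,192) in the scene view. I'll check numerically against the predicted projections and measure the clip blade in the top view.

```bash
cat >> h.py <<'E'
U=np.array([.9969,.0785]);O=np.array([544.2,276.0])
inv=lambda P:np.array([-(P[:2]-O)@U,(P[:2]-O)@[U[1],-U[0]],P[2]])
G=lambda x,y,z:[*(O-U*x+np.array([U[1],-U[0]])*y),z]
E
python3 - <<'E'
from h import *
np.set_printoptions(precision=1,suppress=True)
for f in('s7','s8'):
    g=cv2.cvtColor(cv2.imread(f'pics/{f}_full.png'),cv2.COLOR_BGR2GRAY)[184:198,148:172];m=(g<42).astype('u1')
    n,l,s,c=cv2.connectedComponentsWithStats(m);k=1+np.argmax(s[1:,4]);print(f,s[k],c[k]+[148,184])
print('pred knob',proj('scene',[G(60,0,50),G(73,0,50)]))
g=cv2.cvtColor(cv2.imread('pics/t1_full.png'),cv2.COLOR_BGR2GRAY);print('top clip');print(g[214:229,146:164])
print('px of gauge x=90,97,104 z=18 y=36',proj('top',[G(x,36,18) for x in(90,97,104)]))
# pointer in the current top picture: predicted place
print('pointer pred (72)',proj('top',[G(72,28,z) for z in(15,25)]));g8=cv2.cvtColor(cv2.imread('pics/t8_full.png'),cv2.COLOR_BGR2GRAY);print(g8[208:232,142:164])
E
```

```text
s7 [ 7  1  9 13 81] [158.6 191.3]
s8 [ 4  3  9 11 68] [155.9 192.2]
pred knob [[159.  188.1]
 [156.2 190.7]]
top clip
[[152 154 148 115 115 107  62  65  62  61  77 106  83  71  83 110 104 105]
 [153 153 153 142 134  87  58  65  63  63  64  69  66  62  78 111 107 104]
 [149 132 130 119 135 122  60  66  63  63  63  64  63  61  76 114 111 108]
 [151 145 145 143 143 115  60  63  58  62  64  63  60  55  66 105 107 115]
 [154 153 150 134 136 128  54  54  60  63  74  59  54  50  65  99 104 116]
 [154 153 155 149 147 129  54  61  94 131 124  86  53  49  70 105 102 114]
 [155 146 114 120 131 118  97 109 113 147 139 101  50  46  73 111 105 113]
 [156 151 141 142 138 116 105 104  91 134 127  74  60  47  68 101 108 109]
 [156 154 153 134 132 118  76  78  80  88  84  62  66  46  68  99 112 107]
 [157 154 155 151 145 117  49  64  68  56  49  50  48  51  70  96 116 107]
 [158 144 114 121 135 119  73  62  63  52  54  59  60  60  67  89 117 106]
 [158 150 141 144 144 121  85  61  62  59  61  64  64  62  65  88 116 108]
 [158 153 157 154 134 118  71  62  64  64  64  64  64  63  67  89 117 110]
 [158 1
[... 1805 characters left out ...]
3  60  62  51  52  59  57  61
   66  88 118 107]
 [ 64  62  56  96 158 150 141 144 146 120  84  60  64  59  61  63  65  64
   65  87 117 108]
 [ 63  62  60  98 157 155 156 154 134 119  71  60  63  63  62  63  64  63
   67  89 117 109]
 [ 61  63  58  97 158 155 156 156 145 122  93  58  63  62  62  62  63  64
   64  89 118 111]
 [ 61  60  59 101 163 146 114 122 134 125 107  59  63  62  63  63  63  61
   61  78 112 106]
 [ 61  61  60  92 149 152 141 144 144 120  88  57  62  61  63  62  64  62
   58  69 104  99]
 [ 63  62  59  86 141 155 156 152 133 127 123  57  61  62  61  63  64  62
   61  68 100 100]
 [ 61  62  58  91 146 155 156 156 145 125 116  56  62  63  62  63  63  63
   57  65 102 107]]
```

Released: the knob and pointer now stand at gauge x ≈ 73, against home 60. The clip blade is at top row 220.75, so gauge x ≈ 98.5. Now I'll lift off the button and go over to the knob.

```bash

python3 -m crank '[{"travel":[0,0,-20],"twist":0,"grip":0},{"travel":[0,0,-40],"twist":0,"grip":20},{"travel":[0,-30,-45],"twist":0,"grip":45},{"travel":[0,-60,-45],"twist":0,"grip":45},{"travel":[0,-73,-45],"twist":0,"grip":45}]'
python3 -m crank '[{"travel":[0,0,0],"twist":0,"grip":45},{"travel":[0,0,20],"twist":0,"grip":45},{"travel":[0,0,40],"twist":0,"grip":45},{"travel":[0,0,63],"twist":0,"grip":45},{"travel":[0,0,63],"twist":0,"grip":45}]'
python3 - <<'E'
from h import *
save('scene','s9');save('top','t9')
a=cv2.imread('pics/s9.png')[150:240,110:220];b=cv2.imread('pics/t9.png')[170:260,90:190]
o=np.hstack([cv2.resize(x,(w,360),interpolation=cv2.INTER_CUBIC) for x,w in((a,400),(b,400))]);cv2.imwrite('pics/c9.png',o)
E
```

```text
clock: 12.3
eef_pos: [470.0, 270.2, 96.9]
orientation: [-0.0, 0.678, 0.735, -0.001]
wrist_force: [0.2, 0.4, -0.1]
finger_gap: 38.4
clock: 12.92
eef_pos: [471.7, 270.0, 32.8]
orientation: [-0.001, 0.678, 0.735, -0.001]
wrist_force: [-0.2, -0.6, -0.1]
finger_gap: 38.5
```

View pics/c9.png

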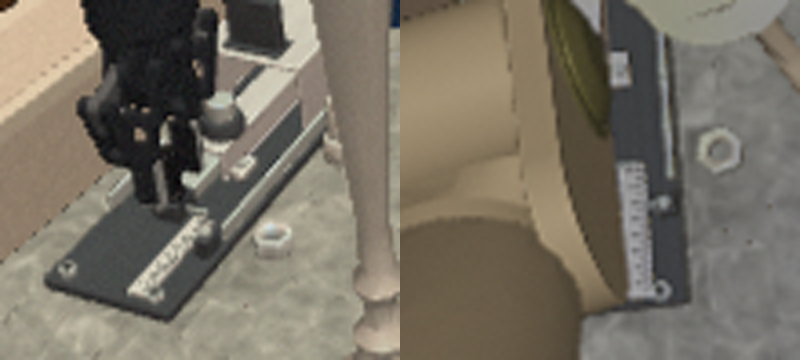

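The fingers straddle the knob. The wrist hides the pointer in the top view, so I'll judge from the grip pose and the scene view. Close.

```bash

python3 -m crank '[{"travel":[0,0,0],"twist":0,"grip":15},{"travel":[0,0,0],"twist":0,"grip":5},{"travel":[0,0,0],"twist":0,"grip":5},{"travel":[0,0,0],"twist":0,"grip":5}]' 40; python3 s.py
```

```text
clock: 13.52
eef_pos: [472.1, 270.4, 35.1]
orientation: [0.001, 0.678, 0.735, 0.001]
wrist_force: [-0.2, -0.9, 6.3]
finger_gap: 17.0
13.53 q [ 0.3025  0.5916  1.58   -0.0001  0.9679  0.2218] tcp [472.1 270.4  35.1] F [-0.2 -0.9  6.3] gap 17.0
axes [-0.0807  0.9967  0.0004] [0.9967 0.0807 0.0021]
eff [  0.2 -45.1 -14.4   0.1  -0.   -0. ]
```

```bash

python3 -m crank '[{"travel":[0,-6,-1.5],"twist":0,"grip":5},{"travel":[0,-12,-1.5],"twist":0,"grip":5},{"travel":[0,-18,-1.5],"twist":0,"grip":5},{"travel":[0,-23,-1.5],"twist":0,"grip":5},{"travel":[0,-26,-1.5],"twist":0,"grip":5}]' 40; 
python3 -m crank '[{"travel":[0,0,0],"twist":0,"grip":5},{"travel":[0,0,0],"twist":0,"grip":5}]'; python3 - <<'E'
from h import *
np.set_printoptions(precision=1,suppress=True)
print('gauge',inv(np.array(arm.get_obs()['eef_pos'])))
save('scene','s10');save('top','t10')
print('pred pointer/clip scene',proj('scene',[G(98.5,28,20),G(98.5,36,20)]),'top',proj('top',[G(98.5,28,20),G(98.5,36,20)]))
a=cv2.imread('pics/s10.png')[190:230,140:190];b=cv2.imread('pics/t10.png')[195:245,120:180]
o=np.hstack([cv2.resize(x,(w,320),interpolation=cv2.INTER_CUBIC) for x,w in((a,400),(b,384))]);cv2.imwrite('pics/c10.png',o)
E
```

```text
clock: 14.15
eef_pos: [445.0, 268.1, 35.4]
orientation: [-0.0, 0.678, 0.735, -0.0]
wrist_force: [2.1, 1.7, -10.1]
finger_gap: 16.6
clock: 14.4
eef_pos: [445.5, 268.1, 35.5]
orientation: [-0.0, 0.678, 0.735, -0.0]
wrist_force: [1.4, 1.9, -11.2]
finger_gap: 16.4
gauge [99.1  0.1 35.5]
pred pointer/clip scene [[161.6 207.8]
 [164.3 208.4]] top [[150.2 221. ]
 [153.5 220.7]]
```

View pics/c10.png

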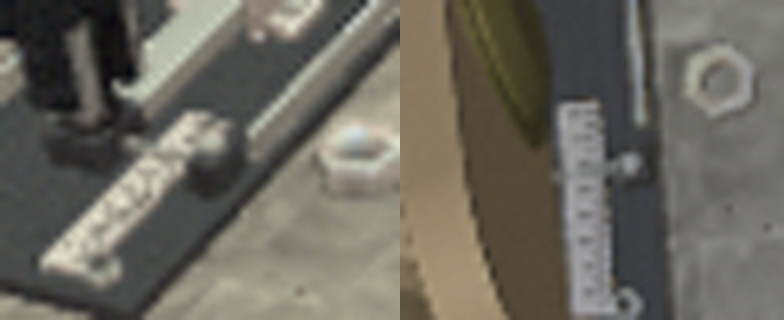

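The pointer now shows at the scale's left edge in the top view, about (145,222), and the clip blade at (152,221). Measuring their rows exactly.

```bash
python3 - <<'E'
from h import *
np.set_printoptions(precision=2,suppress=True,linewidth=160)
t=cv2.cvtColor(cv2.imread('pics/t10_full.png'),cv2.COLOR_BGR2GRAY).astype(int);r=cv2.cvtColor(cv2.imread('pics/t1_full.png'),cv2.COLOR_BGR2GRAY).astype(int)
print(t[217:227,142:157]);print((t-r)[217:227,142:157])
def row(im,c,bg=None):
    w=np.clip(im[217:227,c]-(62 if bg is None else bg[217:227,c]),0,None); return (w*np.arange(217,227)).sum()/w.sum()
print('clip',[round(row(t,c),2) for c in(152,153)])
K=[(z,x,*proj('top',[G(x,16,z),G(x,36,z)])) for z in(20,) for x in(98.5,99.5)]
print(K)
E
```

```text
[[ 59  69  90 147 153 144 147 143 143 116  59  63  60  61  65]
 [ 72  71  79 131 153 155 151 135 137 128  54  56  60  63  76]
 [ 75  71  75 124 155 154 154 148 148 130  54  58  93 130 125]
 [ 75  70  65 116 155 146 116 121 132 120  97 110 112 147 140]
 [ 73  75  80 109 149 142 128 126 122 117 105 105  91 135 126]
 [ 74  84 104 109 135 143 132 131 126 119  76  78  81  88  83]
 [ 73  78  86 108 149 152 150 151 145 118  48  63  69  55  50]
 [ 74  72  65  97 158 146 116 122 136 120  74  62  61  54  54]
 [ 74  74  66  95 158 151 141 145 146 120  83  61  64  60  61]
 [ 74  73  67  96 158 154 155 153 135 117  72  61  64  63  61]]
[[ -3   8   1   2   2  -1   2   0   0   1  -1   0   2  -1   1]
 [ 10  11   0   0  -1   2   1   1   1   0   0   2   0   0   2]
 [ 13  11  -1  -1   1   1  -1  -1   1   1   0  -3  -1  -1   1]
 [ 13   7  -2   2   0   0   2   1   1   2   0   1  -1   0   1]
 [  9  14  16   4  -7  -9 -13 -16 -16   1   0   1   0   1  -1]
 [ 10  22  38   1 -21 -11 -21  -3  -6   1   0   0   1   0  -1]
 [  9  15  20  -2  -8  -2  -5   0   0   1  -1  -1   1  -1   1]
 [ 11   9   7   0   0   2   2   1   1   1   1   0  -2   2   0]
 [  9  12   9  -1   0   1   0   1   2  -1  -2   0   2   1   0]
 [ 10  13  10  -2   0   1  -2  -1   1  -1   1  -1   0  -1  -3]]
clip [np.float64(222.1), np.float64(220.69)]
[(20, 98.5, array([145.42, 221.51]), array([153.45, 220.7 ])), (20, 99.5, array([145.44, 221.91]), array([153.48, 221.1 ]))]
```

The pointer is about 0.4 row, or 1 mm, past the clip, well within 4 mm. I'll ease back 1 mm, relax the vertical pull a little and check that it is steady.

```bash

python3 -m crank '[{"travel":[0,0.5,0.4],"twist":0,"grip":5},{"travel":[0,0.8,0.8],"twist":0,"grip":5},{"travel":[0,0.8,0.8],"twist":0,"grip":5},{"travel":[0,0.8,0.8],"twist":0,"grip":5},{"travel":[0,0.8,0.8],"twist":0,"grip":5}]'; 
python3 - <<'E'
from h import *
np.set_printoptions(precision=1,suppress=True)
o=arm.get_obs();print('gauge',inv(np.array(o['eef_pos'])),'gap',o['finger_gap'],'vel',np.abs(o['joint_vel']).max())
save('top','t11');save('scene','s11')
t=cv2.cvtColor(cv2.imread('pics/t11_full.png'),cv2.COLOR_BGR2GRAY).astype(int);r=cv2.cvtColor(cv2.imread('pics/t1_full.png'),cv2.COLOR_BGR2GRAY).astype(int)
print((t-r)[218:226,142:152])
s=cv2.cvtColor(cv2.imread('pics/s11_full.png'),cv2.COLOR_BGR2GRAY).astype(int)
print('guard handle: pred open',proj('scene',[G(-58,0,92)]).ravel(),'gray there/old place',[int(s[int(round(v)),int(round(u))]) for u,v in proj('scene',[G(-58,10,95),G(50.5,10,95)])])
for n,p in dict(nut_s=(185,209)).items():
    a=cv2.imread('pics/scene0.png')[200:220,176:196];b=cv2.imread('pics/s11_full.png')[200:220,176:196];print(n,'mean diff',cv2.absdiff(a,b).mean())
E
```

```text
clock: 15.12
eef_pos: [446.7, 268.3, 35.3]
orientation: [0.0, 0.678, 0.735, 0.0]
wrist_force: [1.6, -0.2, -2.4]
finger_gap: 16.4
gauge [97.8  0.  35.3] gap 16.39683243490752 vel 0.002212903420747775
[[  8  10   0   0   0   1   1   1   1  -1]
 [ 13  12   0  -2   1   2   1   0   2   2]
 [ 12   7   5  -3  -1  -2  -3  -6  -8   1]
 [ 10  22  45  30 -11 -15 -29 -11  -6   2]
 [ 10  17  34   6 -17  -5  -8  -2  -1  -1]
 [  8  11   9  -6  -5   0   1   0   1  -1]
 [ 11  17  25  -1   0   3   1   1   0   0]
 [  9  15  18  -2   0   1   0   0   1   0]]
guard handle: pred open [180.4 153.5] gray there/old place [48, 110]
nut_s mean diff 2.2841666666666667
```

The pointer now extrapolates to row ≈ 220.6 at the clip, against 220.75 for the blade, so it is within about 0.5 mm. It is steady with the grip held, and the guard is open. Handing in.

```bash
python3 -c "
from cell import arm
print(arm.finish_job())"
```

```text
the job is handed in; nothing more can be done
None
```

I opened the guard, pressed the lock button so the arm was released, and drew the arm out by its knob to the index clip. I handed in at about 15 s of the 45 s allowed, still holding the knob. `finish_job` reports no verdict.

**Last checks**
- **Guard:** it reached its stop, where the push force rose to 6.7 N. The handle stood at gauge x −58.2 against the given −58. In the final picture its old place is clear and it shows at the open place.
- **Release:** after the press, the pointer in the top view stood at gauge x of about 73, so the arm had jumped out about 13 mm.
- **Pointer:** in the top view it stands within about 0.5 mm of the clip blade, from image rows of about 220.6 against 220.75. The tool's own position gives 97.8 against 98.4, which agrees.
- **Hold:** the fingers are closed on the knob at a 16.4 mm gap, slightly under its 18 mm. The force along the pull is 1.6 N, as the spring should give, and the joints are practically still.

**What disagreed or was not checked**
- **Guard start:** it stood about 11 mm open at the start, not fully shut.
- **Candelabrum:** my geometry said the elbow would hit its near-left pan, and the pictures show them overlapping. No contact force ever appeared, so it seems not to be solid there.
- **Loose parts:** the nut looks unmoved in the scene view. I never saw the pin, and I did not measure the magnet again, but the gripper did not go near the magnet.

I viewed 13 pictures, three over the budget of 10.

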